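Heft two ball dishes, turn the heavier one level

ROBOT

A 6-joint arm with a two-finger parallel gripper is mounted at the origin on the work surface. World frame = base frame: x ahead of the robot, y to its left, z up, the work surface at z = 0. Lengths are in m, angles in rad, forces in N, time in s.
With the tool pointing down it reaches from about 0.35 to 0.775 m from the base axis. Payload 7.3 kg.
Tool frame: the origin (TCP) lies on the centre line of the jaws, within the pads' length; the fingertips stand 11 mm ahead of it and the grasp point (between the pads) lies 8 mm behind it; z points along the fingers, y is the direction in which the jaws open and shut (so a half turn about z gives the same grasp; the last joint's range is limited). The gripper opens to 92 mm and grips with 3 to 60 N. Pads are 19 mm wide; open, the fingers measure 130 mm over their backs; the gripper's body (75 mm by 190 mm) begins 47 mm behind the grasp point.
Start: joints at [1.009, 0.342, 1.524, -0, 1.275, -0.146], TCP at [0.212, 0.48, 0.238] pointing down, gripper open.
Joint ranges: [-2.53, 2.53], [-0.77, 2.02], [0.04, 2.7], [-1, 4.14], [0.28, 2.66], [-3.11, 3.11]. Speed limits (rad/s): [2.57, 2.57, 3.14, 3.14, 3.14, 3.14].

INTERFACE

Orientations are given as [roll, pitch, yaw] about the fixed x, y, z axes, in that order (R = Rz(yaw) Ry(pitch) Rx(roll)).
In Python, from cell import robot gives the robot as it stands.
- The arm moves only by the tool jog_arm, never from a script. Its argument "deltas" is one flat list of numbers, 6 for each row, row after row: the shift along the world's x, y, z in units of 0.1 m (1.0 is 0.1 m), then the turn, a rotation vector about the world's x, y, z in units of 90 degrees (1.0 is 90 degrees). A call has 1 to 5 rows; each row is the pose to reach, as a shift and turn from the pose commanded when the call began; what a row does not reach only later rows make up. A row lasts 1/12 s, in which the tool goes at most 41.7 mm and 7.16 degrees, less where a joint would pass 70% of its speed; a pose out of reach is approached as far as the arm can. A call with a number of a shift or a turn outside -1 to 1 is refused whole. A call with a gripper value outside its range is refused whole. "claw" is the opening, from 0 (shut) to 1 (fully open), set as the call begins (left out, the last holds). The fingers move at their own pace and stop on an object; "newtons" is the grip in N (left out, the last holds). Time passes only in rows, so rows that repeat a pose let the fingers close. It gives the time, the measured TCP pose, the force and the opening at its end, in the units of the state.
- robot.observe(): the state, without advancing time (a new reading comes with each control period).
- robot.read_camera(name): name is "side" or "top" or "wrist"; returns the picture (420x560x3 uint8, red, green, blue); there is no depth.
- robot.camera_params(name): a dict with "fx", "fy", "cx", "cy" (pixels), "R" (3x3) and "t" (3): a world point X has camera coordinates R X + t. Camera axes: x right, y down, z forward; pixel columns grow to the right and rows downward; lengths in m; the calibration is good to about 2 mm. A picture is of the moment at which its call begins: read the wrist's pose just before it. camera_params takes no time and is no camera call; for the wrist camera it gives the pose at the moment of the call.
- robot.hand_in(): hands the job in, once; it reports no verdict.
The state is a dict: "time": time; "qpos": joint angles; "qvel": joint speeds; "joint_efforts": joint torques, N m; "tool_pos": TCP position; "tool_rot": TCP orientation; "contact_force": force on the tool from outside, world axes, zero at the start; "torque": the same for the moment, N m; "opening": finger opening in m.
Only numpy, scipy, OpenCV 4.12 (cv2) and the standard library are available. Lean on these libraries where they do the work, as an engineer would, in place of code of your own. Each camera call takes 0.05 s, during which the arm holds its last target. There are 200 camera calls.

TASK

Two look-alike dishes on the repair mat each hold a loose bearing ball, and one has a steel weight hidden in its foot: heft them by their handles to find the heavier, leaving the lighter one standing upright on the mat with its ball in the middle. Lift the heavier dish straight up by its handle until its underside is about 12 cm above the mat, then turn it a quarter turn, either way, until its handle runs parallel to the mat's long edges, keeping it level and the ball in the middle throughout. Finish while still holding it up there, level and still, so the ball can be inspected; do not put it down, and leave the screwdriver, marker and bracket where they lie.

Things in the scene. Friction and masses are not known exactly. Their poses are not given: they have to be found in the camera images.
- mat: Thin dark repair mat fixed on the desk, 250 x 460 x 3 mm. Origin at the centre of its underside, z up; y runs along its long edges, x along its short edges. Past its left end an opened disc drive, 57 mm high, is fixed on the desk, clear of the work.
- dish_a: One of two look-alike cream dishes on the mat, either can be the heavier: 0.28-0.35 kg with ball, or 0.5-0.67 kg with a steel weight a little loose inside the foot. Round foot 64 mm across, 33 high; plate 116 mm across, rim 48 mm up; handle top 108 mm up. Origin: centre of the underside, z up, x along the handle bar, which at first lies parallel to the mat's short edges within 10 degrees.
- dish_a_handle (a point): Centre of the straight aluminium handle bar of dish_a, 120 mm long (dish x), 12 wide (y), 14 tall, fixed on two uprights at opposite rims so that it bridges over the ball. On the dish's axis, 101 mm above the underside; the ball's top is 49 mm below this point. Axes as the dish's.
- dish_a_seat (a point): Where the ball's centre is when it rests in the middle of dish_a: on the dish's axis, 42 mm above the underside. The plate is flat for 8 mm around the middle, then rises at 12 degrees, steeper near the rim.
- ball_a_center (a point): Centre of the loose steel ball, 20 mm across, 33 g, lying in dish_a. It rolls freely.
- dish_b: One of two look-alike cream dishes on the mat, either can be the heavier: 0.28-0.35 kg with ball, or 0.5-0.67 kg with a steel weight a little loose inside the foot. Round foot 64 mm across, 33 high; plate 116 mm across, rim 48 mm up; handle top 108 mm up. Origin: centre of the underside, z up, x along the handle bar, which at first lies parallel to the mat's short edges within 10 degrees.
- dish_b_handle (a point): Centre of the straight aluminium handle bar of dish_b, 120 mm long (dish x), 12 wide (y), 14 tall, fixed on two uprights at opposite rims so that it bridges over the ball. On the dish's axis, 101 mm above the underside; the ball's top is 49 mm below this point. Axes as the dish's.
- dish_b_seat (a point): Where the ball's centre is when it rests in the middle of dish_b: on the dish's axis, 42 mm above the underside. The plate is flat for 8 mm around the middle, then rises at 12 degrees, steeper near the rim.
- ball_b_center (a point): Centre of the loose steel ball, 20 mm across, 33 g, lying in dish_b. It rolls freely.
- screwdriver: Bystander: screwdriver 170 mm long, lying on the mat near its edge towards the robot. Origin under its middle, x along it to the tip.
- marker: Bystander: black marker pen 130 mm long, 17 mm thick, lying near the mat's far edge. Origin under its middle, x along it.
- bracket: Bystander: flat steel bracket 50 x 90 x 3 mm with three holes, on the mat near its edge towards the robot. Origin at the centre of its underside.
There are look-alikes about, which are no part of the job. Leave any pink or turquoise look-alike of the dish_a alone.

How it is judged:
By the outcome, as a careful person would: the job done as asked, in the order asked, and still so for the second after the job is handed in, while the arm keeps its last pose, push and grip.
It also fails if it takes over 58 s, if anything falls off the work surface, if the arm or the gripper's body presses on something with over 40 N, if the wrist force passes 120 N, or if a joint passes its speed limit or range.

## Working session

There is one attempt and no reset: what is moved stays moved. The work goes in short steps, Python scripts to look and compute and a tool call to move; the robot and the scene stay as the last step left them, time stands still between calls to the robot, and variables do not carry over. Pictures are saved under pics/ and viewed, about 8 in all and at most 12, crops included, and the job is handed in when it is done.

Besides the shell and the picture viewer there is one more tool, called after "Call:" by a JSON object that holds its "api" and its "payload". jog_arm: Moves the arm, as the interface text tells. Its arguments: {"type":"object","properties":{"deltas":{"type":"array","items":{"type":"number"}},"claw":{"type":"number"},"newtons":{"type":"number"}},"required":["deltas"]}

```bash
mkdir -p pics; cat > h.py <<'E'
import numpy as np, cv2
from cell import robot
def snap(n,f):
    p=robot.camera_params(n); im=robot.read_camera(n)
    cv2.imwrite('pics/'+f+'.png',cv2.cvtColor(im,cv2.COLOR_RGB2BGR)); np.save('pics/'+f+'.npy',im); np.save('pics/'+f+'_p.npy',p,allow_pickle=True); return im,p
def load(f): return np.load('pics/'+f+'.npy'), np.load('pics/'+f+'_p.npy',allow_pickle=True).item()
def ray(p,u,v):
    R=np.array(p['R']);t=np.array(p['t']); d=R.T@np.array([(u-p['cx'])/p['fx'],(v-p['cy'])/p['fy'],1.]); return -R.T@t,d
def onz(p,u,v,z):
    c,d=ray(p,u,v); return c+d*(z-c[2])/d[2]
def proj(p,X):
    x=np.array(p['R'])@np.array(X)+np.array(p['t']); return np.array([p['fx']*x[0]/x[2]+p['cx'],p['fy']*x[1]/x[2]+p['cy']])
def tri(obs):
    A=np.zeros((3,3));b=np.zeros(3)
    for p,u,v in obs:
        c,d=ray(p,u,v); d/=np.linalg.norm(d); M=np.eye(3)-np.outer(d,d); A+=M;b+=M@c
    return np.linalg.solve(A,b)
E
python3 - <<'E'
from h import *
s=robot.observe(); print(s)
a,_=snap('top','top0'); b,_=snap('side','side0')
for n in('top','side'):
    p=robot.camera_params(n); print(n,-np.array(p['R']).T@p['t'],np.array(p['R'])[2],p['fx'])
cv2.imwrite('pics/both.png',cv2.cvtColor(cv2.resize(np.vstack([a,b]),None,fx=.7,fy=.7),cv2.COLOR_RGB2BGR))
E
```

```text
{'time': 0.0, 'qpos': array([ 1.00900081e+00,  3.42741679e-01,  1.52502641e+00, -1.23147156e-05,
        1.27539578e+00, -1.46013070e-01]), 'qvel': array([ 2.81074224e-04, -2.96373221e-04,  4.71858802e-04,  6.19797492e-06,
       -4.56855812e-04, -4.13314579e-05]), 'joint_efforts': array([ 2.46312266e-03, -4.31246459e+01, -2.44220459e+01,  7.19482871e-02,
        5.60056453e-02, -1.42883441e-04]), 'tool_pos': array([0.21182745, 0.47993764, 0.23703184]), 'tool_rot': array([-3.14003645e+00, -2.16952803e-04,  2.72581364e+00]), 'contact_force': array([0.49952082, 0.4338412 , 0.52568362]), 'torque': array([ 0.03316111, -0.01596318, -0.02169659]), 'opening': 0.09151161053577511}
top [0.36277321 0.00765131 0.98967225] [ 0.20114605  0.0117972  -0.97949022] 478.3643761944598
side [0.54561328 0.60420673 0.793374  ] [ 0.04096263 -0.65387894 -0.75548951] 481.63322131578366
```

View pics/top0.png

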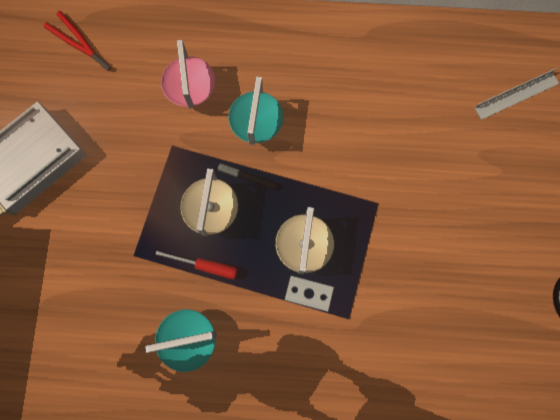

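View pics/side0.png

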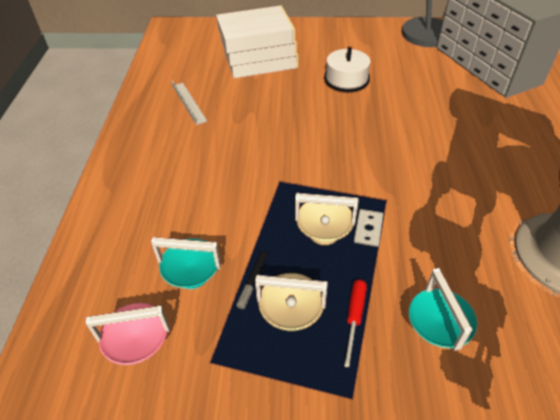

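Top view: the two cream dishes are on the mat at (209,207) and (305,244). Look-alikes are pink (188,82) and turquoise (256,117) and (185,341), all off the mat, so I leave those. In the side view the cream dishes are at (291,300) and (325,218).

```bash
python3 - <<'E'
from h import *
T,pt=load('top0');S,ps=load('side0')
def bar(im,c,r):
    a=im.astype(int); m=((a.min(2)>165)&(a.max(2)-a.min(2)<40)).astype(np.uint8)
    k=np.zeros_like(m); x0,y0,x1,y1=r; k[y0:y1,x0:x1]=m[y0:y1,x0:x1]
    n,l,st,ce=cv2.connectedComponentsWithStats(k,connectivity=8)
    i=1+np.argmax(st[1:,4]); pts=np.argwhere(l==i)[:,::-1].astype(np.float32)
    R=cv2.minAreaRect(pts); print(c,st[i],R[0],R[1],R[2]); return R,k
out=[]
for nm,rt,rs in (('L',(185,160,235,245),(245,268,340,335)),('R',(285,200,335,280),(287,185,365,240))):
    Rt,k1=bar(T,nm+'t',rt);Rs,k2=bar(S,nm+'s',rs)
    print(tri([(pt,*Rt[0]),(ps,*Rs[0])]))
    b=cv2.boxPoints(Rt); print(np.round(b,1).tolist())
    e=sorted([(b[i]+b[(i+1)%4])/2 for i in range(4)],key=lambda q:-np.linalg.norm(q-np.array(Rt[0])))[:2]
    A,B=[onz(pt,*q,.108) for q in e]; print('ends z.111',A,B,(A+B)/2,np.degrees(np.arctan2(*(A-B)[1::-1])))
    out.append((rt,rs))
    # cream disc
    x0,y0,x1,y1=rt[0]-20,rt[1],rt[2]+20,rt[3]
    hsv=cv2.cvtColor(T,cv2.COLOR_RGB2HSV)
a=T.astype(int); m=((a.max(2)<60)).astype(np.uint8); m=cv2.morphologyEx(m,cv2.MORPH_CLOSE,np.ones((75,75)))
m=np.zeros_like(m)
for q in [(173,147),(378,204),(351,318),(135,255)]: print('mat',q,onz(pt,*q,.003))
v=[]
for (x0,y0,x1,y1) in (out[0][0],out[1][0]): v.append(cv2.resize(T[y0-5:y1+5,x0-20:x1+20],(380,420),interpolation=cv2.INTER_CUBIC))
cv2.imwrite('pics/crop1.png',cv2.cvtColor(np.hstack(v),cv2.COLOR_RGB2BGR))
E
```

```text
Lt [201 169  11  40 160] (205.80799865722656, 188.55599975585938) (4.4721360206604, 39.26536178588867) 10.304847717285156
Ls [256 276  71  18 506] (290.8268737792969, 284.400146484375) (70.2927474975586, 13.215274810791016) 3.416588306427002
[0.57017085 0.15402146 0.10750501]
[[200.10000610351562, 207.5], [207.10000610351562, 168.8000030517578], [211.5, 169.60000610351562], [204.5, 208.3000030517578]]
ends z.111 [0.61959234 0.14798278 0.108     ] [0.5433364  0.15462918 0.108     ] [0.58146437 0.15130598 0.108     ] -4.981255253860154
Rt [300 208  13  63 318] (305.81134033203125, 238.7797393798828) (5.08734130859375, 62.38459777832031) 7.4314093589782715
Rs [296 194  62  14 400] (326.3236999511719, 200.04513549804688) (61.28992462158203, 9.104164123535156) 4.927110195159912
[ 0.49628794 -0.04299855  0.10161573]
[[299.29998779296875, 269.3999938964844], [307.29998779296875, 207.5], [312.3999938964844, 208.1999969482422], [304.29998779296875, 270.0]]
ends z.111 [ 0.55541406 -0.04772846  0.108     ] [ 0.43848385 -0.03810662  0.108     ] [ 0.49694896 -0.04291754  0.108     ] -4.704099116144555
mat (173, 147) [0.69543605 0.24757299 0.003     ]
mat (378, 204) [ 0.5952161  -0.19770919  0.003     ]
mat (351, 318) [ 0.35661262 -0.14714945  0.003     ]
mat (135, 255) [0.45729984 0.30206775 0.003     ]
```

View pics/crop1.png

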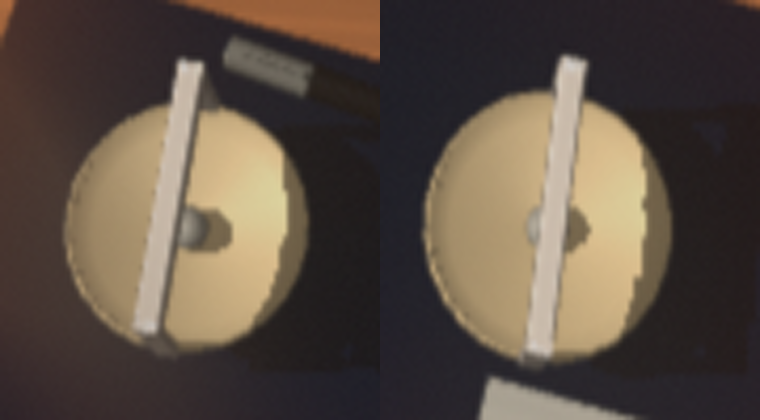

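The crop shows both picks are cream dishes with the ball in the middle, bars running up and down the image (about -5° in world). The left bar mask was cut off, so I'm refining it.

```bash
python3 - <<'E'
from h import *
T,pt=load('top0');S,ps=load('side0')
a=T.astype(int)
k=np.zeros(T.shape[:2],np.uint8); sl=np.s_[160:245,185:235]
k[sl]=((a.min(2)>110)&(a.max(2)-a.min(2)<42))[sl]
n,l,st,ce=cv2.connectedComponentsWithStats(k)
for i in range(1,n):
    if st[i,4]>60:
        R=cv2.minAreaRect(np.argwhere(l==i)[:,::-1].astype(np.float32)); print(st[i],R)
e=[(210,169),(199.8,229.7)]
A,B=[onz(pt,*q,.108) for q in e]; print(A,B,(A+B)/2,np.linalg.norm(A-B),np.degrees(np.arctan2(*(A-B)[1::-1])))
print(tri([(pt,205,199.5),(ps,290.8,284.4)]))
E
```

```text
[196 168  17  63 357] ((204.19741821289062, 199.12554931640625), (5.905099868774414, 62.613739013671875), 10.203973770141602)
[0.62014657 0.14672313 0.108     ] [0.50152507 0.15554256 0.108     ] [0.56083582 0.15113285 0.108     ] 0.1189489073417885 -4.252078596307073
[0.56074098 0.15261728 0.09920785]
```

Call:
{"api": "jog_arm", "payload": {"deltas": [0.3, -0.27, 0, 0, 0, 0.02, 0.6, -0.54, 0, 0, 0, 0.04, 0.89, -0.81, 0, 0, 0, 0.06], "claw": 0.6, "newtons": 40}}

```text
time: 0.35
tool_pos: [0.3014, 0.3984, 0.2373]
tool_rot: [-3.141, -0.0, 2.824]
contact_force: [0.9, -0.0, -0.1]
opening: 0.0765
```

Call:
{"api": "jog_arm", "payload": {"deltas": [0.3, -0.27, 0, 0, 0, 0.02, 0.6, -0.54, 0, 0, 0, 0.04, 0.89, -0.81, 0, 0, 0, 0.06]}}

```text
time: 0.6
tool_pos: [0.391, 0.3167, 0.2375]
tool_rot: [-3.141, -0.0, 2.916]
contact_force: [0.9, 0.9, -0.5]
opening: 0.0575
```

Call:
{"api": "jog_arm", "payload": {"deltas": [0.3, -0.27, 0, 0, 0, 0.02, 0.6, -0.54, 0, 0, 0, 0.04, 0.89, -0.81, 0, 0, 0, 0.06]}}

```text
time: 0.85
tool_pos: [0.4802, 0.2356, 0.2375]
tool_rot: [-3.141, -0.0, 3.01]
contact_force: [2.2, 0.9, 0.1]
opening: 0.0552
```

Call:
{"api": "jog_arm", "payload": {"deltas": [0.3, -0.3, 0, 0, 0, 0.015, 0.55, -0.58, 0, 0, 0, 0.03, 0.73, -0.76, 0, 0, 0, 0.035, 0.81, -0.84, 0, 0, 0, 0.035, 0.81, -0.84, 0, 0, 0, 0.035]}}

```text
time: 1.27
tool_pos: [0.5612, 0.1514, 0.2368]
tool_rot: [-3.141, -0.001, 3.06]
contact_force: [0.1, 0.6, -0.2]
opening: 0.0551
```

```bash
python3 - <<'E'
from h import *
print(robot.observe()); im,p=snap('wrist','w1'); print(-p['R'].T@p['t'],p['R'],p['fx'],p['cx'],p['cy'])
print([proj(p,(x,.152,.108)) for x in (.5,.56,.62)])
E
```

```text
{'time': 1.2667, 'qpos': array([ 1.31770813e-01,  4.47035923e-01,  1.36383645e+00, -1.90692922e-04,
        1.33169776e+00, -1.35749153e+00]), 'qvel': array([ 0.0582155 , -0.02855387,  0.04371515,  0.01976227,  0.00225865,
        0.03469818]), 'joint_efforts': array([ -1.53725065, -48.42688322, -25.63989937,  -0.16485601,
         0.08270364,  -0.32919939]), 'tool_pos': array([0.56115803, 0.15138595, 0.23684977]), 'tool_rot': array([-3.14120470e+00, -9.16126327e-04,  3.06010375e+00]), 'contact_force': array([ 0.07321454,  0.60388163, -0.16891519]), 'torque': array([0.0255557 , 0.0281996 , 0.03122468]), 'opening': 0.055107578928472845}
[0.49277715 0.15800108 0.38492645] [[ 8.18297547e-02  9.96646024e-01 -7.70689292e-04]
 [ 9.62850085e-01 -7.88552216e-02  2.58266466e-01]
 [ 2.57339474e-01 -2.18759398e-02 -9.66073413e-01]] 367.46924481156003 277.8694186160627 212.40431626172492
[array([270.81172868, 125.01887903]), array([277.52550361, 204.25175296]), array([283.54911569, 275.33964339])]
```

View pics/w1.png

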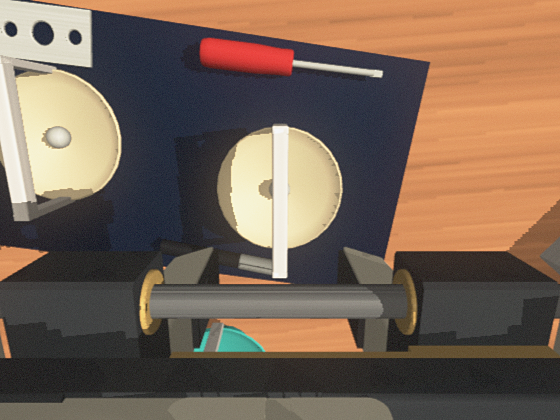

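Wrist view: the left dish's bar runs from (280,124) to (280,277), centred between the fingers, with the ball under it at about (272,187).

```bash
python3 - <<'E'
from h import *
W,pw=load('w1');T,pt=load('top0');S,ps=load('side0')
a=W.astype(int); k=np.zeros(W.shape[:2],np.uint8); sl=np.s_[115:290,255:300]
k[sl]=((a.min(2)>150)&(a.max(2)-a.min(2)<30))[sl]
n,l,st,ce=cv2.connectedComponentsWithStats(k)
i=1+np.argmax(st[1:,4]); R=cv2.minAreaRect(np.argwhere(l==i)[:,::-1].astype(np.float32)); print(st[i],R)
m=l==i
q=[]
for v in range(126,276,6):
    us=np.flatnonzero(m[v])
    if len(us): q.append((us.mean(),us.min(),us.max(),v))
P=np.array([onz(pw,u[0],u[3],.111) for u in q]); print([x[:3] for x in q[::5]])
f=np.polyfit(P[:,0],P[:,1],1); print('bar angle',np.degrees(np.arctan(f[0])),'y at .561',np.polyval(f,.561))
for z in (.108,.111): print(onz(pw,280,124,z),onz(pw,280,277,z))
y0,y1=st[i][1],st[i][1]+st[i][3]
E0=tri([(pw,280,y0),(pt,199.8,230)]);E1=tri([(pw,280,y1),(pt,209.5,169)]);print(E0,E1,(E0+E1)/2)
E
```

```text
[ 272  126   18  152 2135] ((280.5, 201.5), (17.0, 151.0), 0.0)
[(np.float64(280.5), np.int64(274), np.int64(287)), (np.float64(280.5), np.int64(274), np.int64(287)), (np.float64(281.0), np.int64(274), np.int64(288)), (np.float64(280.5), np.int64(274), np.int64(287)), (np.float64(279.5), np.int64(273), np.int64(286))]
bar angle -4.765253920027227 y at .561 0.15401147620543
[0.49982688 0.15877493 0.108     ] [0.62123313 0.14898986 0.108     ]
[0.49975051 0.15876655 0.111     ] [0.61984154 0.14908748 0.111     ]
[0.50231992 0.15817832 0.09501334] [0.62061725 0.1482558  0.10920621] [0.56146858 0.15321706 0.10210977]
```

Call:
{"api": "jog_arm", "payload": {"deltas": [-0.01, 0.02, -0.3, 0, 0, 0, -0.01, 0.02, -0.6, 0, 0, 0, -0.01, 0.02, -0.9, 0, 0, 0], "claw": 0.5, "newtons": 5}}

```text
time: 1.57
tool_pos: [0.5577, 0.1573, 0.1473]
tool_rot: [3.141, 0.001, 3.065]
contact_force: [-0.2, 0.2, -0.3]
opening: 0.0464
```

Call:
{"api": "jog_arm", "payload": {"deltas": [0, 0, -0.25, 0, 0, 0, 0, 0, -0.4, 0, 0, 0, 0, 0, -0.5, 0, 0, 0, 0, 0, -0.5, 0, 0, 0, 0, 0, -0.5, 0, 0, 0], "claw": 0.22}}

```text
time: 1.98
tool_pos: [0.5586, 0.1564, 0.0982]
tool_rot: [3.141, -0.0, 3.065]
contact_force: [0.0, 0.0, 0.7]
opening: 0.0211
```

```bash
python3 - <<'E'
from h import *
print(robot.observe()['tool_pos']); im,p=snap('wrist','w2')
a,_=snap('side','s2'); y=np.vstack([im[100:420,100:460],]); 
cv2.imwrite('pics/c2.png',cv2.cvtColor(np.hstack([im[100:420,100:460],cv2.resize(a[220:360,210:370],(366,320))]),cv2.COLOR_RGB2BGR))
E
```

```text
[0.55862702 0.15636066 0.09820713]
```

View pics/c2.png

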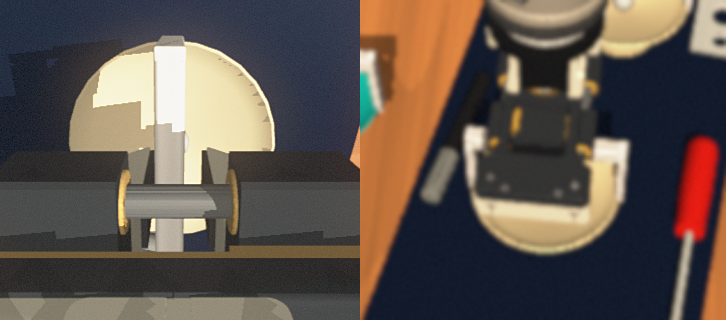

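The bar sits about 6 px (2.4 mm) left of the finger centre, so I'm shifting -y 2.3 mm before closing.

Call:
{"api": "jog_arm", "payload": {"deltas": [0.01, -0.023, -0.02, 0, 0, 0, 0.01, -0.023, -0.02, 0, 0, 0, 0.01, -0.023, -0.02, 0, 0, 0]}}

```text
time: 2.33
tool_pos: [0.5604, 0.1528, 0.0963]
tool_rot: [3.141, 0.001, 3.063]
contact_force: [-0.1, 0.6, 0.3]
opening: 0.0206
```

Call:
{"api": "jog_arm", "payload": {"deltas": [0, 0, 0, 0, 0, 0, 0, 0, 0, 0, 0, 0, 0, 0, 0, 0, 0, 0, 0, 0, 0, 0, 0, 0], "claw": 0.0, "newtons": 5}}

```text
time: 2.67
tool_pos: [0.5602, 0.1528, 0.0959]
tool_rot: [-3.142, 0.0, 3.063]
contact_force: [0.6, -2.2, 1.7]
opening: 0.012
```

Call:
{"api": "jog_arm", "payload": {"deltas": [0, 0, 0, 0, 0, 0, 0, 0, 0, 0, 0, 0, 0, 0, 0, 0, 0, 0, 0, 0, 0, 0, 0, 0], "newtons": 40}}

```text
time: 3.0
tool_pos: [0.5602, 0.1529, 0.0959]
tool_rot: [3.142, 0.001, 3.064]
contact_force: [0.4, -0.5, 2.8]
opening: 0.0118
```

Call:
{"api": "jog_arm", "payload": {"deltas": [0, 0, 0.005, 0, 0, 0, 0, 0, 0.02, 0, 0, 0, 0, 0, 0.045, 0, 0, 0, 0, 0, 0.075, 0, 0, 0, 0, 0, 0.105, 0, 0, 0]}}

```text
time: 3.42
tool_pos: [0.5598, 0.1531, 0.1062]
tool_rot: [3.142, -0.001, 3.064]
contact_force: [0.3, -0.5, -2.7]
opening: 0.0117
```

Call:
{"api": "jog_arm", "payload": {"deltas": [0, 0, 0.025, 0, 0, 0, 0, 0, 0.04, 0, 0, 0, 0, 0, 0.045, 0, 0, 0, 0, 0, 0.045, 0, 0, 0, 0, 0, 0.045, 0, 0, 0]}}

```text
time: 3.83
tool_pos: [0.56, 0.153, 0.1107]
tool_rot: [3.142, -0.0, 3.063]
contact_force: [-0.1, -0.7, -2.4]
opening: 0.0114
```

Call:
{"api": "jog_arm", "payload": {"deltas": [0, 0, 0, 0, 0, 0, 0, 0, 0, 0, 0, 0, 0, 0, 0, 0, 0, 0, 0, 0, 0, 0, 0, 0, 0, 0, 0, 0, 0, 0]}}

```text
time: 4.25
tool_pos: [0.56, 0.153, 0.1107]
tool_rot: [3.142, -0.0, 3.063]
contact_force: [-0.1, -0.3, -2.4]
opening: 0.0113
```

```bash
python3 - <<'E'
from h import *
print({k:np.round(v,4) for k,v in robot.observe().items()}); 
im,p=snap('wrist','w3'); print(robot.observe()['contact_force'])
snap('side','s3')
E
```

```text
{'time': np.float64(4.25), 'qpos': array([ 1.3460e-01,  5.6650e-01,  1.5350e+00,  1.0000e-04,  1.0401e+00,
       -1.3581e+00]), 'qvel': array([ 0.0012, -0.0012, -0.0001, -0.0007, -0.0007, -0.0016]), 'joint_efforts': array([-1.40000e-03, -5.27289e+01, -2.20746e+01, -1.60000e-02,
        8.99000e-02,  2.00000e-04]), 'tool_pos': array([0.56  , 0.153 , 0.1107]), 'tool_rot': array([ 3.1415e+00, -1.0000e-04,  3.0635e+00]), 'contact_force': array([-0.0819, -0.3092, -2.3502]), 'torque': array([ 0.0172, -0.0181, -0.0049]), 'opening': np.float64(0.0113)}
[ 0.38628175  0.44931064 -2.33832697]
```

```bash
python3 - <<'E'
from h import *
im,_=load('w3');a,_=load('s3')
cv2.imwrite('pics/c3.png',cv2.cvtColor(np.hstack([im[80:400,100:460],cv2.resize(a[220:360,210:370],(366,320))]),cv2.COLOR_RGB2BGR))
E
```

```text
(no output)
```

View pics/c3.png

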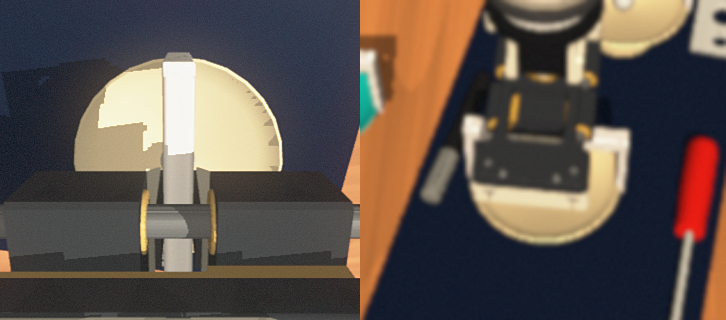

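The rim rose about 4 px in the side view, so the dish really is off the mat. The load is about 2.4–2.9 N, which makes it the light one. I'm setting it down gently.

Call:
{"api": "jog_arm", "payload": {"deltas": [0, 0, -0.005, 0, 0, 0, 0, 0, -0.02, 0, 0, 0, 0, 0, -0.045, 0, 0, 0, 0, 0, -0.075, 0, 0, 0, 0, 0, -0.1, 0, 0, 0]}}

```text
time: 4.77
tool_pos: [0.5599, 0.153, 0.1003]
tool_rot: [-3.142, -0.0, 3.064]
contact_force: [-0.0, -0.2, -2.1]
opening: 0.0114
```

Call:
{"api": "jog_arm", "payload": {"deltas": [0, 0, -0.02, 0, 0, 0, 0, 0, -0.035, 0, 0, 0, 0, 0, -0.045, 0, 0, 0, 0, 0, -0.05, 0, 0, 0, 0, 0, -0.05, 0, 0, 0]}}

```text
time: 5.18
tool_pos: [0.5601, 0.153, 0.096]
tool_rot: [3.141, 0.0, 3.064]
contact_force: [-1.4, -0.5, -0.8]
opening: 0.0116
```

Call:
{"api": "jog_arm", "payload": {"deltas": [0, 0, 0, 0, 0, 0, 0, 0, 0, 0, 0, 0, 0, 0, 0, 0, 0, 0], "newtons": 5}}

```text
time: 5.43
tool_pos: [0.5602, 0.153, 0.0959]
tool_rot: [3.141, 0.0, 3.064]
contact_force: [-0.7, -1.2, -1.1]
opening: 0.0121
```

Call:
{"api": "jog_arm", "payload": {"deltas": [0, 0, 0, 0, 0, 0, 0, 0, 0, 0, 0, 0, 0, 0, 0, 0, 0, 0, 0, 0, 0, 0, 0, 0], "claw": 0.4}}

```text
time: 5.77
tool_pos: [0.5602, 0.153, 0.0959]
tool_rot: [3.141, 0.0, 3.064]
contact_force: [0.5, 0.3, -0.6]
opening: 0.0333
```

Call:
{"api": "jog_arm", "payload": {"deltas": [0, 0, 0.1, 0, 0, 0, 0, 0, 0.35, 0, 0, 0, 0, 0, 0.7, 0, 0, 0, 0, 0, 0.9, 0, 0, 0], "claw": 0.5}}

```text
time: 6.1
tool_pos: [0.561, 0.1531, 0.1896]
tool_rot: [3.141, 0.004, 3.064]
contact_force: [1.1, 0.5, 0.8]
opening: 0.0459
```

Call:
{"api": "jog_arm", "payload": {"deltas": [-0.06, -0.2, 0.1, 0, 0, 0, -0.2, -0.58, 0.1, 0, 0, 0, -0.32, -0.97, 0.1, 0, 0, 0], "claw": 0.5}}

```text
time: 6.35
tool_pos: [0.528, 0.056, 0.1974]
tool_rot: [3.141, 0.003, 3.067]
contact_force: [0.3, -0.9, -0.3]
opening: 0.046
```

Call:
{"api": "jog_arm", "payload": {"deltas": [-0.13, -0.38, 0, 0, 0, 0, -0.25, -0.72, 0, 0, 0, 0, -0.31, -0.92, 0, 0, 0, 0, -0.32, -0.97, 0, 0, 0, 0, -0.32, -0.97, 0, 0, 0, 0]}}

```text
time: 6.77
tool_pos: [0.4961, -0.0422, 0.1966]
tool_rot: [3.142, 0.001, 3.061]
contact_force: [0.6, -0.3, 1.1]
opening: 0.0463
```

Call:
{"api": "jog_arm", "payload": {"deltas": [0, 0, 0, 0, 0, 0, 0, 0, 0, 0, 0, 0, 0, 0, 0, 0, 0, 0]}}

```text
time: 7.02
tool_pos: [0.4964, -0.0398, 0.1958]
tool_rot: [3.141, 0.0, 3.065]
contact_force: [-0.2, -0.5, 0.3]
opening: 0.0457
```

```bash
python3 - <<'E'
from h import *
s=robot.observe(); print(s['tool_pos'],s['tool_rot'],s['contact_force'])
W,pw=snap('wrist','w4'); snap('top','t4')
a=W.astype(int); k=np.zeros(W.shape[:2],np.uint8); sl=np.s_[60:300,230:330]
k[sl]=((a.min(2)>150)&(a.max(2)-a.min(2)<30))[sl]
n,l,st,ce=cv2.connectedComponentsWithStats(k); i=1+np.argmax(st[1:,4]); m=l==i; print(st[i])
P=[];q=[]
for v in range(st[i][1]+4,st[i][1]+st[i][3]-4,5):
    us=np.flatnonzero(m[v]); P.append(onz(pw,us.mean(),v,.111)); q.append((us.min(),us.max()))
P=np.array(P); f=np.polyfit(P[:,0],P[:,1],1); print(q[::6]); print(np.degrees(np.arctan(f[0])))
A,B=onz(pw,280,st[i][1],.111),onz(pw,280,st[i][1]+st[i][3],.111); xc=(A[0]+B[0])/2; print(A[0],B[0],'centre',xc,np.polyval(f,xc))
E
```

```text
[ 0.49639217 -0.03978065  0.19578095] [3.14125086e+00 1.04960154e-04 3.06525692e+00] [-0.22326146 -0.4908898   0.31659681]
[ 230   60   73   60 3253]
[(np.int64(230), np.int64(302)), (np.int64(230), np.int64(298))]
-7.341865234380244
0.39735906248370617 0.4316067188862453 centre 0.41448289068497574 -0.039089418331753445
```

View pics/w4.png

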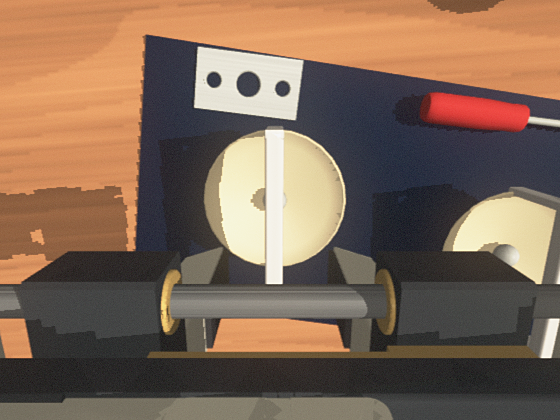

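Wrist view: the right dish's bar starts at (274,127) and runs down behind the finger rod. The light dish's ball is at (507,256), still in its dish. My mask caught the bracket, so I'm redoing the bar.

```bash
python3 - <<'E'
from h import *
W,pw=load('w4')
a=W.astype(int); m=(a.min(2)>150)&(a.max(2)-a.min(2)<30)
P=[];q=[];
for v in range(132,280,5):
    us=np.flatnonzero(m[v,255:300])+255; P.append(onz(pw,us.mean(),v,.111)); q.append((us.min(),us.max()))
P=np.array(P); f=np.polyfit(P[:,0],P[:,1],1); print(q[::5]); print(np.degrees(np.arctan(f[0])))
v0=[v for v in range(115,140) if m[v,265:283].sum()>8][0]
A=onz(pw,274.5,v0,.111); c=A[:2]+.06*np.array([np.cos(np.arctan(f[0])),np.sin(np.arctan(f[0]))]); print(v0,A,'centre',c,np.polyval(f,c[0]))
T,p=load('t4'); 
E
```

```text
[(np.int64(266), np.int64(283)), (np.int64(267), np.int64(283)), (np.int64(267), np.int64(282)), (np.int64(267), np.int64(282)), (np.int64(267), np.int64(282)), (np.int64(267), np.int64(282))]
-4.832422083351857
115 [ 0.42838748 -0.03573705  0.111     ] centre [ 0.4881742  -0.04079155] -0.04040954341865875
```

Call:
{"api": "jog_arm", "payload": {"deltas": [0, -0.016, -0.2, 0, 0, -0.005, 0, -0.016, -0.5, 0, 0, -0.005, 0, -0.016, -0.8, 0, 0, -0.005, 0, -0.016, -0.95, 0, 0, -0.005, 0, -0.016, -0.998, 0, 0, -0.005], "claw": 0.22, "newtons": 5}}

```text
time: 7.53
tool_pos: [0.4945, -0.0416, 0.0932]
tool_rot: [3.141, -0.005, 3.057]
contact_force: [-0.2, -0.1, -0.3]
opening: 0.021
```

Call:
{"api": "jog_arm", "payload": {"deltas": [0, 0, 0, 0, 0, 0, 0, 0, 0, 0, 0, 0, 0, 0, 0, 0, 0, 0]}}

```text
time: 7.78
tool_pos: [0.4971, -0.0426, 0.0972]
tool_rot: [-3.141, 0.003, 3.056]
contact_force: [0.1, 0.4, 0.4]
opening: 0.0204
```

```bash
python3 - <<'E'
from h import *
s=robot.observe(); print(s['tool_pos'],s['tool_rot'],s['contact_force'])
W,pw=snap('wrist','w5'); a=W.astype(int)
for v in (160,190,215,240,262,280): print(v,''.join('#' if ((x.min()>150)&(x.max()-x.min()<30)) else ('d' if x.max()<75 else ('g' if x.max()-x.min()<22 else '.')) for x in a[v,200:360:2]))
E
```

```text
[ 0.49705454 -0.04261488  0.09721969] [-3.14129513e+00  2.52091931e-03  3.05609659e+00] [0.09100663 0.35702417 0.38751154]
160 dddd............................###############............................ddgdd
190 .................................##############.................................
215 ................................###############.................................
240 ...............................g.############..#................................
262 dddddddddddddddg.........ddd....g.#######.###g.....ddd.........gdddddddddddddddd
280 ddddddddddd.......g...gddddd....g###########.g.....ddddd...g........dddddddddddd
```

Bar centre and finger centre agree within about 1 px. Closing now.

Call:
{"api": "jog_arm", "payload": {"deltas": [0, 0, 0, 0, 0, 0, 0, 0, 0, 0, 0, 0, 0, 0, 0, 0, 0, 0, 0, 0, 0, 0, 0, 0], "claw": 0.0, "newtons": 5}}

```text
time: 8.17
tool_pos: [0.4965, -0.0427, 0.0968]
tool_rot: [-3.141, 0.002, 3.056]
contact_force: [-0.3, 0.8, 5.9]
opening: 0.0117
```

Call:
{"api": "jog_arm", "payload": {"deltas": [0, 0, 0, 0, 0, 0, 0, 0, 0, 0, 0, 0, 0, 0, 0, 0, 0, 0, 0, 0, 0, 0, 0, 0], "newtons": 50}}

```text
time: 8.5
tool_pos: [0.4965, -0.0427, 0.0968]
tool_rot: [-3.142, 0.002, 3.056]
contact_force: [-1.8, 0.5, 6.8]
opening: 0.0116
```

Call:
{"api": "jog_arm", "payload": {"deltas": [0, 0, 0.005, 0, 0, 0, 0, 0, 0.02, 0, 0, 0, 0, 0, 0.045, 0, 0, 0, 0, 0, 0.075, 0, 0, 0, 0, 0, 0.105, 0, 0, 0]}}

```text
time: 8.92
tool_pos: [0.4956, -0.0425, 0.1062]
tool_rot: [3.141, -0.001, 3.056]
contact_force: [-0.2, 0.8, -5.0]
opening: 0.0115
```

Call:
{"api": "jog_arm", "payload": {"deltas": [0, 0, 0.025, 0, 0, 0, 0, 0, 0.04, 0, 0, 0, 0, 0, 0.045, 0, 0, 0, 0, 0, 0.045, 0, 0, 0, 0, 0, 0.045, 0, 0, 0]}}

```text
time: 9.33
tool_pos: [0.496, -0.0426, 0.1109]
tool_rot: [3.141, -0.0, 3.056]
contact_force: [-0.2, -0.7, -5.7]
opening: 0.0113
```

```bash
python3 - <<'E'
from h import *
print({k:np.round(v,4) for k,v in robot.observe().items()})
W,_=snap('wrist','w6');S,_=snap('side','s6')
cv2.imwrite('pics/c6.png',cv2.cvtColor(np.hstack([W[80:400,100:460],cv2.resize(S[170:345,230:430],(366,320))]),cv2.COLOR_RGB2BGR))
E
```

```text
{'time': np.float64(9.3333), 'qpos': array([-2.3980e-01,  4.3790e-01,  1.7707e+00,  1.0000e-04,  9.3320e-01,
       -1.7248e+00]), 'qvel': array([-0.0003,  0.0012,  0.0012,  0.0009, -0.001 , -0.001 ]), 'joint_efforts': array([-0.00000e+00, -4.58100e+01, -2.09683e+01, -4.03000e-02,
        8.14000e-02, -1.00000e-04]), 'tool_pos': array([ 0.496 , -0.0426,  0.1109]), 'tool_rot': array([ 3.1415e+00, -1.0000e-04,  3.0557e+00]), 'contact_force': array([-0.2353, -0.6637, -5.7258]), 'torque': array([ 0.0516, -0.0123,  0.0066]), 'opening': np.float64(0.0113)}
```

View pics/c6.png

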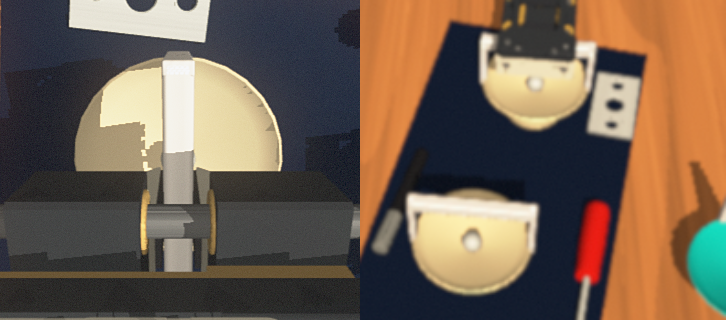

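The load here is 5.7 N against 2.4 N, so this is the heavier dish. The ball is visible near its centre, and the light dish is standing with its ball centred. Lifting straight up.

Call:
{"api": "jog_arm", "payload": {"deltas": [0, 0, 0.01, 0, 0, 0, 0, 0, 0.04, 0, 0, 0, 0, 0, 0.09, 0, 0, 0, 0, 0, 0.15, 0, 0, 0, 0, 0, 0.22, 0, 0, 0]}}

```text
time: 9.85
tool_pos: [0.496, -0.0426, 0.1336]
tool_rot: [3.141, -0.0, 3.056]
contact_force: [-0.5, -0.2, -5.5]
opening: 0.0117
```

Call:
{"api": "jog_arm", "payload": {"deltas": [0, 0, 0.08, 0, 0, 0, 0, 0, 0.16, 0, 0, 0, 0, 0, 0.24, 0, 0, 0, 0, 0, 0.32, 0, 0, 0, 0, 0, 0.4, 0, 0, 0]}}

```text
time: 10.27
tool_pos: [0.4961, -0.0426, 0.1739]
tool_rot: [3.142, 0.0, 3.056]
contact_force: [-0.2, 0.3, -6.3]
opening: 0.0117
```

Call:
{"api": "jog_arm", "payload": {"deltas": [0, 0, 0.08, 0, 0, 0, 0, 0, 0.16, 0, 0, 0, 0, 0, 0.24, 0, 0, 0, 0, 0, 0.31, 0, 0, 0, 0, 0, 0.36, 0, 0, 0]}}

```text
time: 10.68
tool_pos: [0.4962, -0.0427, 0.2099]
tool_rot: [-3.142, 0.001, 3.056]
contact_force: [-0.2, 0.4, -6.4]
opening: 0.0112
```

Call:
{"api": "jog_arm", "payload": {"deltas": [0, 0, 0.04, 0, 0, 0, 0, 0, 0.06, 0, 0, 0, 0, 0, 0.07, 0, 0, 0, 0, 0, 0.07, 0, 0, 0, 0, 0, 0.07, 0, 0, 0]}}

```text
time: 11.1
tool_pos: [0.4959, -0.0425, 0.2156]
tool_rot: [3.141, -0.001, 3.056]
contact_force: [-0.4, -0.3, -6.1]
opening: 0.0114
```

```bash
python3 - <<'E'
from h import *
print({k:np.round(v,4) for k,v in robot.observe().items()})
W,p=snap('wrist','w7');S,_=snap('side','s7'); im,_=load('w6')
print(np.abs(W[140:260,180:380].astype(int)-im[140:260,180:380]).mean())
cv2.imwrite('pics/c7.png',cv2.cvtColor(np.hstack([W[80:400,100:460],cv2.resize(S[120:295,230:430],(366,320))]),cv2.COLOR_RGB2BGR))
E
```

```text
{'time': np.float64(11.1), 'qpos': array([-2.3980e-01,  3.1250e-01,  1.6321e+00,  1.0000e-04,  1.1977e+00,
       -1.7247e+00]), 'qvel': array([ 0.0008,  0.0019,  0.0017, -0.0013,  0.0004,  0.003 ]), 'joint_efforts': array([ 4.70000e-03, -4.35600e+01, -2.55051e+01, -4.65000e-02,
        8.96000e-02, -1.00000e-04]), 'tool_pos': array([ 0.4959, -0.0425,  0.2156]), 'tool_rot': array([ 3.1414e+00, -7.0000e-04,  3.0557e+00]), 'contact_force': array([-0.3838, -0.2803, -6.1119]), 'torque': array([0.0782, 0.0641, 0.0372]), 'opening': np.float64(0.0114)}
5.213930555555556
```

View pics/c7.png

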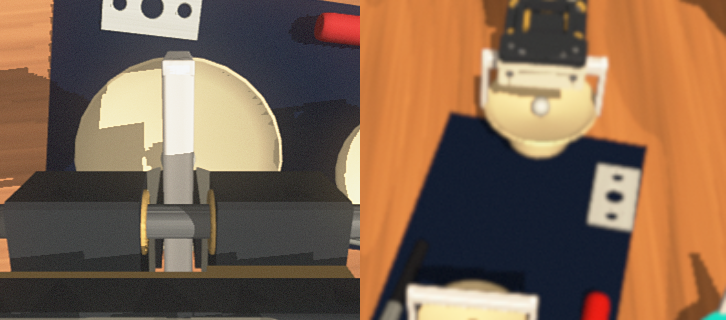

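The ball is still centred and the TCP has risen 119 mm. +82° would pass the last joint's limit, so I'm turning -97.7° to put the handle parallel to the mat's long edges.

Call:
{"api": "jog_arm", "payload": {"deltas": [0, 0, 0.002, 0, 0, -0.006, 0, 0, 0.005, 0, 0, -0.02, 0, 0, 0.01, 0, 0, -0.04, 0, 0, 0.01, 0, 0, -0.065, 0, 0, 0.01, 0, 0, -0.095]}}

```text
time: 11.62
tool_pos: [0.496, -0.0426, 0.2169]
tool_rot: [3.142, -0.0, 2.903]
contact_force: [-0.5, 0.1, -6.2]
opening: 0.0112
```

Call:
{"api": "jog_arm", "payload": {"deltas": [0, 0, 0, 0, 0, -0.045, 0, 0, 0, 0, 0, -0.09, 0, 0, 0, 0, 0, -0.135, 0, 0, 0, 0, 0, -0.18, 0, 0, 0, 0, 0, -0.225]}}

```text
time: 12.03
tool_pos: [0.496, -0.0426, 0.2169]
tool_rot: [3.142, -0.0, 2.548]
contact_force: [0.1, 0.6, -4.9]
opening: 0.0116
```

Call:
{"api": "jog_arm", "payload": {"deltas": [0, 0, 0, 0, 0, -0.045, 0, 0, 0, 0, 0, -0.09, 0, 0, 0, 0, 0, -0.135, 0, 0, 0, 0, 0, -0.18, 0, 0, 0, 0, 0, -0.225]}}

```text
time: 12.45
tool_pos: [0.496, -0.0426, 0.2169]
tool_rot: [-3.142, -0.0, 2.195]
contact_force: [0.1, 0.1, -5.4]
opening: 0.0113
```

Call:
{"api": "jog_arm", "payload": {"deltas": [0, 0, 0, 0, 0, -0.045, 0, 0, 0, 0, 0, -0.09, 0, 0, 0, 0, 0, -0.135, 0, 0, 0, 0, 0, -0.18, 0, 0, 0, 0, 0, -0.225]}}

```text
time: 12.87
tool_pos: [0.496, -0.0426, 0.2169]
tool_rot: [-3.142, -0.0, 1.841]
contact_force: [-0.1, 0.5, -6.1]
opening: 0.011
```

Call:
{"api": "jog_arm", "payload": {"deltas": [0, 0, 0, 0, 0, -0.045, 0, 0, 0, 0, 0, -0.09, 0, 0, 0, 0, 0, -0.135, 0, 0, 0, 0, 0, -0.18, 0, 0, 0, 0, 0, -0.225]}}

```text
time: 13.28
tool_pos: [0.496, -0.0426, 0.2169]
tool_rot: [-3.142, -0.0, 1.488]
contact_force: [1.0, -0.3, -6.2]
opening: 0.0113
```

Call:
{"api": "jog_arm", "payload": {"deltas": [0, 0, 0, 0, 0, -0.035, 0, 0, 0, 0, 0, -0.06, 0, 0, 0, 0, 0, -0.077, 0, 0, 0, 0, 0, -0.087, 0, 0, 0, 0, 0, -0.091]}}

```text
time: 13.7
tool_pos: [0.496, -0.0426, 0.2169]
tool_rot: [3.142, 0.0, 1.349]
contact_force: [0.4, 0.1, -6.5]
opening: 0.0117
```

Call:
{"api": "jog_arm", "payload": {"deltas": [0, 0, 0, 0, 0, 0, 0, 0, 0, 0, 0, 0, 0, 0, 0, 0, 0, 0, 0, 0, 0, 0, 0, 0, 0, 0, 0, 0, 0, 0]}}

```text
time: 14.12
tool_pos: [0.496, -0.0426, 0.217]
tool_rot: [3.141, 0.0, 1.35]
contact_force: [-0.2, -1.0, -4.7]
opening: 0.0118
```

```bash
python3 - <<'E'
from h import *
s=robot.observe();print({k:np.round(s[k],4) for k in s}, np.degrees(s['tool_rot'][2]))
W,p=snap('wrist','w8');S,_=snap('side','s8');T,pt=snap('top','t8')
print('edge line in t8: long edge px',[proj(pt,q) for q in ((.357,-.147,.003),(.457,.302,.003))])
cv2.imwrite('pics/c8.png',cv2.cvtColor(np.hstack([T[130:330,130:390],cv2.resize(S[120:320,230:430],(200,200)),cv2.resize(W[60:400,100:460],(212,200))]),cv2.COLOR_RGB2BGR))
E
```

```text
{'time': np.float64(14.1167), 'qpos': array([-0.2397,  0.3111,  1.6302, -0.    ,  1.2002, -0.0188]), 'qvel': array([-0.0013, -0.0001,  0.0009,  0.0004,  0.0008,  0.0017]), 'joint_efforts': array([-3.00000e-04, -4.33421e+01, -2.54466e+01,  7.95000e-02,
        3.88000e-02, -2.00000e-03]), 'tool_pos': array([ 0.496 , -0.0426,  0.217 ]), 'tool_rot': array([3.1415, 0.    , 1.3499]), 'contact_force': array([-0.2306, -1.0353, -4.6894]), 'torque': array([-0.0661,  0.0976, -0.0363]), 'opening': np.float64(0.0118)} 77.34183938910735
edge line in t8: long edge px [array([350.93101351, 317.7988432 ]), array([135.01548623, 255.14639544])]
```

View pics/c8.png

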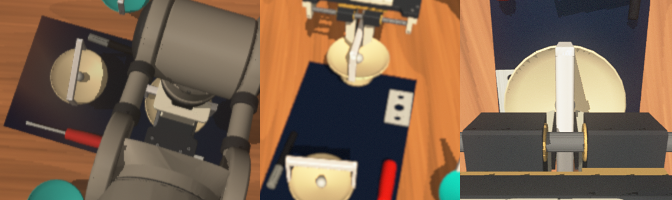

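```bash
python3 - <<'E'
from h import *
S,p=load('s8'); 
e=proj(p,(.496,-.0426,.165)); l=proj(p,(.560,.153,.045)); print('seat px held',e,'light',l)
def cr(c,im):
    x,y=np.round(c).astype(int); im=im.copy(); return cv2.resize(im[y-40:y+40,x-50:x+50],(400,320),interpolation=cv2.INTER_CUBIC)
v=np.hstack([cr(e,S),cr(l,S)]); 
for x in(200,600): cv2.drawMarker(v,(x+2,162),(255,0,0),cv2.MARKER_CROSS,14,1)
cv2.imwrite('pics/c9.png',cv2.cvtColor(v,cv2.COLOR_RGB2BGR))
E
```

```text
seat px held [327.83720989 176.79148707] light [290.7586427 301.0994064]
```

View pics/c9.png

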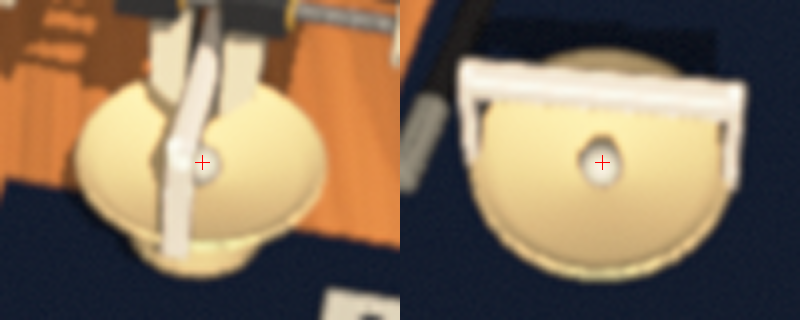

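Both balls sit within a pixel or so of their expected seat positions, and the held dish looks level and still. Handing in.

```bash
python3 -c "
from cell import robot
s=robot.observe();print(s['time'],s['tool_pos'],s['qvel'].round(4));print(robot.hand_in())"
```

```text
14.2667 [ 0.49603625 -0.04261702  0.21693817] [ 0.0005  0.0002  0.001  -0.0002 -0.0012  0.0008]
the job is handed in; nothing more can be done
None
```

The job is done and handed in at about 14 s. The arm is still holding the heavier dish up over the mat, still and level as far as I could check.

- **Hefting:** the left dish weighed about 2.4 N and the right about 5.7 N, so the right one is heavier. The 2.4 N reading implies about 0.24–0.29 kg, at or just under the stated 0.28–0.35 kg; the force reading also drifts by about 0.5 N.
- **Lighter dish:** I set it back where it stood. It is upright with its ball in the middle.
- **Heavier dish:** I lifted it straight up 120 mm and turned it 97.7°. That puts the tool's yaw at 77.3°, against about 77.4° for the mat's long edges. I turned it this way because the shorter turn the other way would have passed the last joint's limit.
- **Last checks:** in the side view, both balls appear at their expected centre points. The gripper pointed straight down within 0.1° and the joints were still. Dish level was judged only from that view, where the rim looked even.
- **Disagreements:** the two short-edge fits of the mat differed by about 0.9°, and the top camera placed the first handle about 2 mm off from the wrist camera. I corrected that before gripping.
- **Bystanders:** I did not touch the screwdriver, marker, bracket or the look-alike dishes.

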